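# Zero the etching press roller, back it off six clicks and lock it

## Task

Set the roller gap of the small etching press: turn the black knob on its head clockwise until the roller just touches the bed, feeling for it and not forcing it down, then back the knob off exactly six clicks. Then swing the red lock lever clockwise fully home so that its nose drops into the index wheel and holds the setting; let go, and leave everything else on the table where it is.

Things in the scene. Friction and masses are not known exactly. Their poses are not given: they have to be found in the camera images.
- press: Tabletop etching press in dark green enamel, bolted down, 360 x 370 x 262 mm over all. Origin: centre of its underside on the table; z up, x along the 360 mm aluminium bed (top at z = 88 mm), y along the rollers towards the wooden-handled crank, which sticks out to y = 230 mm below z = 135 mm. Green head beam on top: 116 mm in x, 255 mm in y, flat top at z = 212 mm.
- knob_axis (a point): Point on the upright axis (press x = y = 0) of the black fluted pressure knob, at press z = 250 mm, a good height to grip it; it does not turn with the knob. Knob round, 50 mm across, from z = 231.5 to 261.5 mm, no pointer. Nothing else stands within 90 mm of the axis above z = 226 mm. Seen from above, clockwise lowers the roller, counter-clockwise raises it.
- index_wheel (a point): Centre of the 54 mm brass index wheel under the knob (z = 215.5 to 222.5 mm of the press): 16 upright pins with a spring plunger dropping between them, so 16 clicks to the turn, 22.5 degrees each. Leaving a click takes up to about 0.3 N m; a knob let go between clicks snaps to the nearer one and stays. At the start it stands 2 to 4 clicks above touch.
- nip (a point): Middle of the line where the upper roller meets the bed. Touch falls exactly on a click position: click zero. Turned on clockwise from there the knob meets a springy stop, about 5 N m per rad, more if met fast; let go, it springs back to click zero. More than 0.25 rad past touch (about 1.2 N m) counts as forcing.
- roller_low (a point): Lowest point, at mid length, of the steel upper roller (60 mm diameter, along y, under the head beam). At press z = 88 mm it touches the bed. The screw lifts it 1.6 mm a turn, 0.1 mm a click, so six clicks up from touch are 0.6 mm (z = 88.6 mm). Its measured position is far too coarse to count clicks by.
- lever_handle (a point): Top centre of the red handle of the lock lever: an upright pin 14 mm in diameter, from z = 215.5 to 245.5 mm of the press, on the end of a flat steel arm (z = 216 to 223 mm), 72 mm from the lever's pivot. Fully open it stands at press x = 58, y = -103 mm; locked at x = 24, y = -112 mm.
- lever_pivot (a point): Upright pivot of the lock lever on the head beam, at x = 24, y = -40 mm of the press, z = 219 mm. A thin nose runs from it to the index wheel.
- lock_lever (a joint): Angle of the lock lever, rad: 0 fully open, growing as it swings clockwise seen from above (handle towards -x of the press), 0.5 fully home against its stop with the nose between two pins of the index wheel. About 1 N at the handle moves it; it stays where it is left. It starts at 0 to 0.12. With the knob between clicks the nose meets a pin and the lever stops short.
- zinc_plate: Bare zinc printing plate, 90 x 120 x 4 mm, lying loose on the press bed in front of the roller. Not part of the job: leave it alone. Origin: centre of its underside.
- brayer: Ink roller with a black rubber drum and a wooden handle, about 160 x 112 x 36 mm, on the table beside the press. Not part of the job: leave it alone. Origin: centre of its underside.
- ink_tin: Round ink jar with a black lid, 72 mm across, 55 mm tall. Not part of the job: leave it alone. Origin: centre of its underside.
- mug: Blue mug, 82 mm across, 95 mm tall. Not part of the job: leave it alone. Origin: centre of its underside.
- brush_pot: Terracotta pot, 80 mm across, with brushes, 200 mm tall in all. Not part of the job: leave it alone. Origin: centre of its underside.
- clay_pig: Small brown clay animal, 150 mm long, 90 mm tall. Not part of the job: leave it alone. Origin: centre of its underside.
- solvent_bottle: Amber bottle, 60 mm across, 160 mm tall. Not part of the job: leave it alone. Origin: centre of its underside.

How it is judged (in metres and radians):
On the way, in this order (a step that is already met when the one before it is completed fails the run):
1. the roller has been wound down until it touches the bed (z of roller_low in the frame of press below 0.08802 m), for 0.1 s.
2. the knob has been backed off six clicks from touch, the lock lever still open (z of roller_low in the frame of press between 0.08857 and 0.08863 m and value of joint lock_lever below 0.3 rad), for 0.2 s.
3. the lock lever is home (value of joint lock_lever above 0.44 rad), for 0.2 s.
At the end, for the whole second after the job is handed in: The roller stands six clicks (0.6 mm, within 0.3 of a click) above touch, the lock lever is home (past 0.44 rad) and the robot is clear of the press (z of roller_low in the frame of press between 0.08857 and 0.08863 m and value of joint lock_lever above 0.44 rad and contact force between the arm and press below 0.1 N).
It fails at once if the roller was forced down: the knob driven more than 0.25 rad (about 1.2 N m) past touch (z of roller_low in the frame of press below 0.087936 m).
It fails at once if something else on the table was shifted by more than 20 mm or knocked over (distance of any of zinc_plate, brayer, ink_tin, mug, brush_pot, clay_pig, solvent_bottle from where it was at the start of the episode above 0.02 m or angle between any of zinc_plate, brayer, ink_tin, mug, brush_pot, clay_pig, solvent_bottle's own z axis and vertical above 0.4 rad).
It also fails if it takes over 72 s, if anything falls off the work surface, if the arm or the gripper's body presses on something with over 40 N, if the wrist force passes 120 N, or if a joint passes its speed limit or range.

## Robot

A 6-joint arm with a two-finger parallel gripper is mounted at the origin on the work surface. World frame = base frame: x ahead of the robot, y to its left, z up, the work surface at z = 0. Lengths are in mm, angles in rad, forces in N, time in s.
With the tool pointing down it reaches from about 400 to 825 mm from the base axis. Payload 7 kg.
Tool frame: the origin (TCP) lies on the centre line of the jaws, within the pads' length; the fingertips stand 22 mm ahead of it and the grasp point (between the pads) lies 3 mm ahead of it; z points along the fingers, y is the direction in which the jaws open and shut (so a half turn about z gives the same grasp; the last joint's range is limited). The gripper opens to 85 mm and grips with 20 to 120 N. Pads are 22 mm wide; open, the fingers measure 114 mm over their backs; the gripper's body (76 mm by 85 mm) begins 54 mm behind the grasp point. The pads swing forward as they close: fully open they stand 13 mm farther back than shut.
Start: joints at [-0.858, 0.359, 0.012, 0, -1.224, -0.288], TCP at [278.165, -614.995, 253.302] pointing down, gripper open.
Joint ranges: [-3.07, 3.07], [-1.43, 2.12], [-1.02, 1.25], [-3.03, 1.67], [-3.05, -0], [-3.03, 3.03]. Speed limits (rad/s): [2.39, 2.39, 3.01, 3.14, 3.14, 3.14].

## Interface

Orientations are given as a unit quaternion [x, y, z, w].
In Python, from rig import * gives the robot as it stands. The module is installed in compiled form; this text tells all that it offers.
- The arm moves only by the tool move_arm, never from a script. Its argument "rows" is a list of rows, each a list of 3 entries, a list of its own where there are three numbers: the closure, from 0 (fully open) to 1 (shut), then the shift along the tool's x, y, z in units of 200 mm (1.0 is 200 mm), then the turn, a rotation vector about the tool's x, y, z in units of pi/2 rad (1.0 is pi/2 rad). In form: [[jaw, [x, y, z], [rx, ry, rz]], ...]. A call has 1 to 12 rows; each row is the pose to reach, as a shift and turn from the pose commanded when the call began, along the tool's axes at that moment; what a row does not reach only later rows make up. A row lasts 1/10 s, in which the tool goes at most 50 mm and 8.59 degrees, less where a joint would pass 70% of its speed; a pose out of reach is approached as far as the arm can. A call with a number of a shift or a turn outside -1 to 1 is refused whole. A call with a gripper value outside its range is refused whole. The fingers move at their own pace and stop on an object; "force" is the grip in N (left out, the last holds). Time passes only in rows, so rows that repeat a pose let the fingers close. It gives the time, the measured TCP pose, the force and the opening at its end, in the units of the state.
- get_state(): the state, without advancing time (a new reading comes with each control period).
- grab_frame(name): name is "scene" or "top"; returns a dict with "frame" (400x640x3 uint8, red, green, blue), "depth" (400x640 float32, mm along the optical axis (not along the pixel's ray), 0 where there is no reading), "fovy" (degrees; the focal length in pixels is half the picture's height over the tangent of half this angle, whatever the lens; pixels are square), "cx", "cy" (the principal point, pixels), "R" (3x3) and "t" (3): a world point X has camera coordinates R X + t. Camera axes: x right, y down, z forward; pixel columns grow to the right and rows downward; lengths in mm; the calibration is good to about 2 mm. A picture is of the moment at which its call begins.
- hand_in(): hands the job in, once; it reports no verdict.
The state is a dict: "clock": time; "q": joint angles; "joint_velocities": joint speeds; "joint_torque": joint torques, N m; "ee_pos": TCP position; "orientation": TCP orientation; "contact_force": force on the tool from outside, world axes, zero at the start; "moment": the same for the moment, N m; "gripper_width": finger opening in mm.
Only numpy, scipy, OpenCV 4.12 (cv2) and the standard library are available. Lean on these libraries where they do the work, as an engineer would, in place of code of your own. Each camera call takes 0.05 s, during which the arm holds its last target.

## Working session

There is one attempt and no reset: what is moved stays moved. The work goes in short steps, Python scripts to look and compute and a tool call to move; the robot and the scene stay as the last step left them, time stands still between calls to the robot, and variables do not carry over. Pictures are saved under pics/ and viewed, and the job is handed in when it is done.

Besides the shell and the picture viewer there is one more tool, called after ">>>" by a JSON object that holds its "api" and its "payload", one argument or row to a line. move_arm: Moves the arm, as the interface text tells. Shifts and turns lie within -1 to 1; 1 stands for 200 mm of shift or pi/2 rad of turn. Its arguments: {"type":"object","properties":{"rows":{"type":"array","items":{"type":"array"}},"force":{"type":"number"}},"required":["rows"]}

```bash
mkdir -p pics; ls; python3 - <<'E'
from rig import *
import numpy as np, cv2
for n in ("scene","top"):
    f=grab_frame(n); np.savez(f"pics/{n}0.npz",**f)
    cv2.imwrite(f"pics/{n}0.png",f["frame"][:,:,::-1]); print(n,f["fovy"],f["cx"],f["cy"],f["R"],f["t"])
print(get_state())
E
```

```text
pics
scene 52.93892190369928 320.7393182658465 203.34972823374423 [[-0.10690184  0.99421106 -0.01078726]
 [ 0.7255459   0.07058645 -0.68454416]
 [-0.67981994 -0.08100568 -0.72889158]] [  88.39374436 -295.2696676  1582.26609366]
top 53.331737197825454 324.7093684490247 198.73447718392302 [[-0.01571218 -0.99985414 -0.00669504]
 [-0.98216684  0.01668819 -0.18726935]
 [ 0.18735376  0.00363324 -0.98228579]] [ -23.0941001   586.10303556 1497.13648036]
{'clock': 0.1, 'q': array([-8.57917401e-01,  3.59307853e-01,  1.11721243e-02, -3.06988645e-04,
       -1.22410002e+00, -2.88130231e-01]), 'joint_velocities': array([-5.56048051e-04, -1.88045127e-03,  9.67598090e-04, -1.32114299e-03,
       -8.58045459e-04, -1.04655722e-05]), 'joint_torque': array([-8.29858727e-04, -5.84766912e+01,  2.94105667e+01,  6.95451021e+00,
       -3.16396043e-03,  2.08222116e-05]), 'ee_pos': array([ 278.00088857, -614.66737437,  252.47183984]), 'orientation': array([-2.10730352e-01,  9.77543953e-01,  7.00687475e-04, -2.18744935e-04]), 'contact_force': array([-0.38400345, -0.49763828, -0.20483182]), 'moment': array([-0.00023241,  0.0285047 ,  0.03363865]), 'gripper_width': 85.56077837223634}
```

View pics/scene0.png

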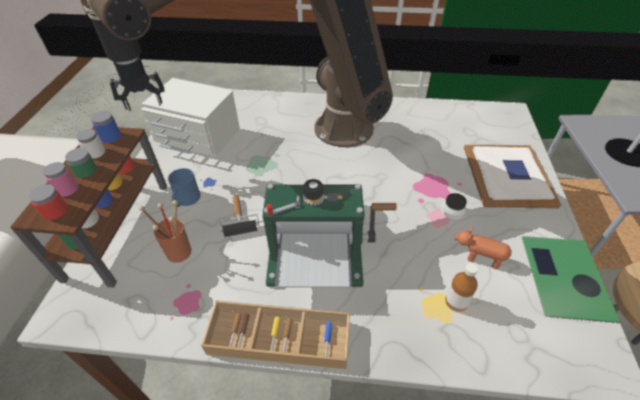

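View pics/top0.png

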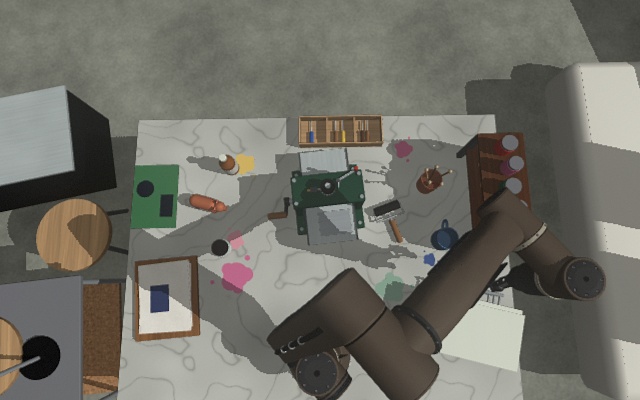

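```bash
python3 - <<'E'
import numpy as np, cv2
for n,(a,b,c,d) in {"scene":(160,300,220,400),"top":(140,250,265,385)}.items():
    f=np.load(f"pics/{n}0.npz")["frame"][a:b,c:d,::-1]
    s=5 if n=="top" else 4
    cv2.imwrite(f"pics/{n}0z.png",cv2.resize(f,None,fx=s,fy=s,interpolation=cv2.INTER_CUBIC))
E
```

```text
(no output)
```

View pics/scene0z.png

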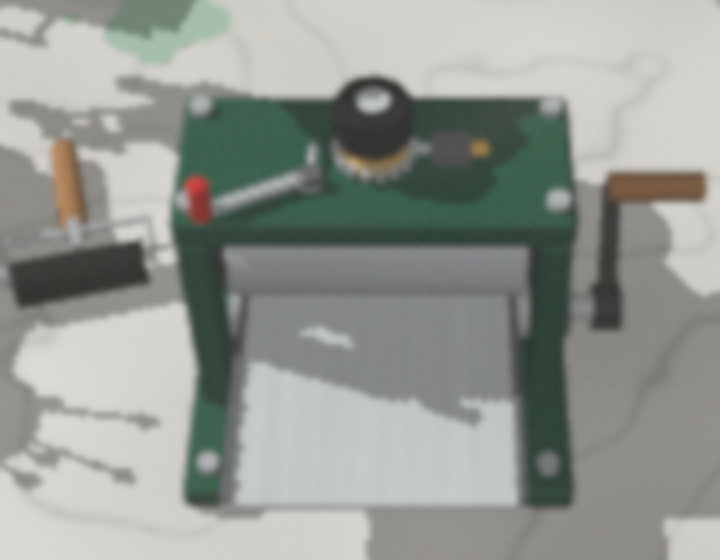

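View pics/top0z.png

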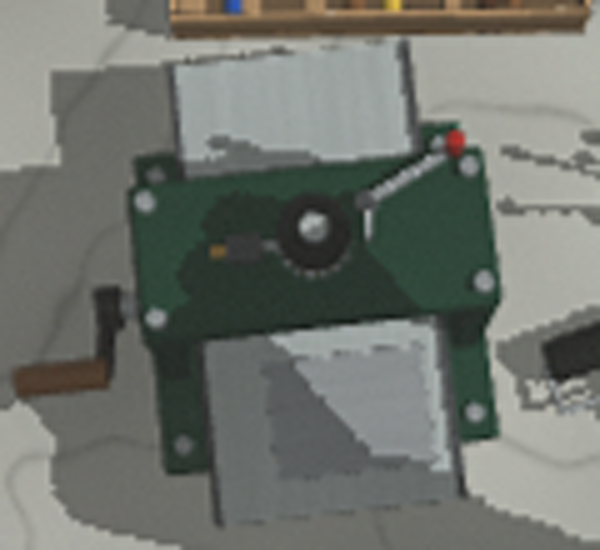

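```bash
cat > h.py <<'E'
import numpy as np, cv2
def ray(f,u,v,z):
    fl=200/np.tan(np.radians(float(f["fovy"]))/2)
    d=np.array([(u-f["cx"])/fl,(v-f["cy"])/fl,1.0]); R=f["R"];t=f["t"]
    o=-R.T@t; w=R.T@d; s=(z-o[2])/w[2]; return o+s*w
def proj(f,X):
    fl=200/np.tan(np.radians(float(f["fovy"]))/2)
    c=f["R"]@np.array(X)+f["t"]; return np.array([fl*c[0]/c[2]+f["cx"],fl*c[1]/c[2]+f["cy"],c[2]])
E
python3 - <<'E'
from h import *
F={n:np.load(f"pics/{n}0.npz") for n in("scene","top")}
win={"scene":(175,225,260,368),"top":(160,210,290,370)}
for n,f in F.items():
    im=f["frame"].astype(int); hsv=cv2.cvtColor(f["frame"],cv2.COLOR_RGB2HSV)
    a,b,c,d=win[n]; w=np.zeros(im.shape[:2],bool); w[a:b,c:d]=1
    red=w&((hsv[...,0]<8)|(hsv[...,0]>172))&(hsv[...,1]>140)&(hsv[...,2]>80)
    ys,xs=np.nonzero(red); print(n,"red",len(xs),xs.mean(),ys.mean(),xs.min(),xs.max(),ys.min(),ys.max(),"z235->",ray(f,xs.mean(),ys.mean(),232))
    blk=w&(im.max(2)<48)&(hsv[...,1]<70)
    k,l,s,ce=cv2.connectedComponentsWithStats(blk.astype(np.uint8))
    for i in range(1,k):
        if s[i,4]>20: print(" blk",s[i],ce[i])
    gr=w&(im.min(2)>110)&(hsv[...,1]<60)
    k,l,s,ce=cv2.connectedComponentsWithStats(gr.astype(np.uint8))
    for i in range(1,k):
        if 3<s[i,4]<60: print(" grey",s[i],ce[i],ray(f,*ce[i],215).round(1))
    # depth at knob
f=F["top"]; D=f["depth"]; 
for (u,v) in [(327,183),(325,190),(330,190),(305,190),(345,195)]:
    z=D[v,u]; fl=200/np.tan(np.radians(float(f["fovy"]))/2)
    p=f["R"].T@(np.array([(u-f["cx"])/fl*z,(v-f["cy"])/fl*z,z])-f["t"]); print(u,v,z,p.round(1))
E
```

```text
scene red 37 269.2972972972973 209.02702702702703 267 271 205 214 z235-> [ 658.63831294 -141.40594222  232.        ]
 grey [309 182   9   6  41] [312.85365854 184.7804878 ] [547.2 -48.6 215. ]
 grey [297 196   2   6  11] [297.45454545 198.27272727] [599.9 -81.8 215. ]
 grey [323 196   4   3   9] [324.33333333 196.66666667] [587.6 -14.1 215. ]
 grey [304 198   9   7  24] [307.41666667 201.5       ] [608.7 -55.  215. ]
 grey [357 207   6   6  29] [359.31034483 209.44827586] [623.2  76.6 215. ]
top red 11 355.8181818181818 167.72727272727272 355 357 166 170 z235-> [ 660.45052567 -143.81681451  232.        ]
 blk [320 179  15  15 134] [327.08208955 186.3358209 ]
 grey [339 171  15   9  32] [346.     174.5625] [ 640.7 -109.8  215. ]
 grey [357 171   4   4  10] [358.3 172.7] [ 646.8 -153.4  215. ]
 grey [292 179   4   3   9] [293.33333333 179.88888889] [624.7  76.2 215. ]
 grey [325 183   5   4  15] [326.8        184.26666667] [606.8 -41.4 215. ]
 grey [338 182   1   5   5] [338. 184.] [607.1 -80.8 215. ]
 grey [360 194   4   4  10] [361.3 195.7] [ 563.8 -161.2  215. ]
 grey [294 202   4   3  10] [295.8 203. ] [541.8  67.7 215. ]
327 183 1352.015 [600.4 -42.1 262.1]
325 190 1348.2213 [576.4 -34.9 261.4]
330 190 1351.4601 [576.8 -51.8 258.1]
305 190 1398.3118 [588.   35.5 212.9]
345 195 1400.6497 [ 569.  -104.8  206.4]
```

```bash
python3 - <<'E'
from h import *
F={n:np.load(f"pics/{n}0.npz") for n in("scene","top")}
for z in (261.5,263,265): print(z,ray(F["scene"],312.85,184.78,z).round(1),ray(F["top"],326.8,184.27,z).round(1))
# least squares triangulation
def line(f,u,v):
    a=ray(f,u,v,200);b=ray(f,u,v,300);return a,(b-a)/np.linalg.norm(b-a)
def tri(p,q):
    A=0;B=0
    for o,d in (line(F["scene"],*p),line(F["top"],*q)):
        M=np.eye(3)-np.outer(d,d);A=A+M;B=B+M@o
    return np.linalg.solve(A,B)
print("cap",tri((312.85,184.78),(326.8,184.27)).round(1)); print("red",tri((269.3,209.03),(355.82,167.73)).round(1)); print("bolt",tri((359.3,209.45),(293.33,179.89)).round(1))
# weighted knob silhouette in top view: black/dark not green, via max channel
im=F["top"]["frame"].astype(int)
print(im[174:198,316:340].max(2))
E
```

```text
261.5 [594.6 -41.7 261.5] [596.2 -41.3 261.5]
263 [596.1 -41.5 263. ] [595.8 -41.3 263. ]
265 [598.2 -41.2 265. ] [595.4 -41.3 265. ]
cap [595.9 -41.4 262.8]
red [ 659.8 -142.4  233.2]
bolt [624.3  76.3 216.2]
[[ 73  73  66  63  62  67  66  67  68  66  66  67  67  68  66  68  68  68
   70  68  69  69  68  68]
 [ 65  66  64  67  68  69  69  70  71  67  68  69  70  68  67  70  68  70
   71  70  69  68  71  70]
 [ 68  69  68  68  71  71  69  69  70  69  71  70  69  69  69  69  70  68
   69  70  69  71  69  57]
 [ 69  70  70  69  69  69  68  70  70  69  71  69  68  69  69  68  71  72
   69  70  70  59  57  46]
 [ 69  70  69  72  70  68  70  70  70  59  58  59  59  61  64  70  72  59
   56  57  64  71  84 116]
 [ 58  56  57  55  67  71  70  61  51  47  44  46  46  49  50  58  57  51
   51  51  74  78  81 105]
 [ 51  53  52  51  55  55  52  48  46  45  44  44  43  44  44  47  48  51
   52  54  77  78  77  79]
 [ 55  51  54  54  52  51  45  44  45  43  41  42  41  42  43  44  44  54
   53  53  65  69  74  83]
 [ 53  53  53  53  53  45  43  46  42  40  83  90  66  46  41  45  45  46
   53  5
[... 834 characters left out ...]
50  52  52  56  55  46  41  41  40  42  40  42  41  41  38  38  63
   70  59  54  54  55  57]
 [ 50  53  48  54  54  66  87  57  36  39  40  41  39  41  37  38  57  62
   59  56  52  55  52  53]
 [ 51  53  53  54  54  56  68  59  58  45  38  35  38  42  46  70  79  58
   54  52  54  53  55  55]
 [ 53  51  53  51  52  52  54  62  76  60  85  88  64  82  69  62  60  53
   55  54  52  55  54  54]
 [ 51  51  53  54  52  52  52  53  58  55  70  80  61  66  60  55  53  53
   54  54  54  52  53  54]
 [ 52  55  52  53  54  53  54  56  55  52  56  56  53  52  54  52  54  54
   51  52  53  56  54  53]
 [ 52  54  52  52  55  55  52  54  53  53  53  53  53  55  53  56  54  53
   52  55  54  53  54  54]]
```

>>> {"api": "move_arm", "payload": {
  "rows": [
    [0, [0, 0, -0.25], [0, 0, 0]],
    [0, [0, 0, -0.4], [0, 0, 0]],
    [0, [-0.175, 0.13, -0.4], [0, 0, 0]],
    [0, [-0.35, 0.26, -0.4], [0, 0, 0]],
    [0, [-0.525, 0.39, -0.4], [0, 0, 0]],
    [0, [-0.7, 0.52, -0.4], [0, 0, 0]],
    [0, [-0.875, 0.65, -0.4], [0, 0, 0]],
    [0, [-0.875, 0.65, -0.4], [0, 0, 0]]
  ]
}}

```text
clock: 0.9
ee_pos: [385.9, -420.8, 333.5]
orientation: [-0.213, 0.977, 0.0, 0.001]
contact_force: [-0.3, 0.1, 0.3]
gripper_width: 85.4
```

>>> {"api": "move_arm", "payload": {
  "rows": [
    [0, [-0.175, 0.13, 0], [0, 0, 0]],
    [0, [-0.35, 0.26, 0], [0, 0, 0]],
    [0, [-0.525, 0.39, 0], [0, 0, 0]],
    [0, [-0.7, 0.52, 0], [0, 0, 0]],
    [0, [-0.875, 0.65, 0], [0, 0, 0]],
    [0, [-0.875, 0.65, 0], [0, 0, 0]]
  ]
}}

```text
clock: 1.5
ee_pos: [491.7, -230.5, 332.9]
orientation: [-0.213, 0.977, 0.0, -0.0]
contact_force: [-0.4, -0.5, -0.6]
gripper_width: 85.5
```

>>> {"api": "move_arm", "payload": {
  "rows": [
    [0, [-0.175, 0.13, 0], [0, 0, -0.09]],
    [0, [-0.35, 0.26, 0], [0, 0, -0.18]],
    [0, [-0.525, 0.39, 0], [0, 0, -0.27]],
    [0, [-0.7, 0.52, 0], [0, 0, -0.36]],
    [0, [-0.8, 0.6, 0], [0, 0, -0.45]],
    [0, [-0.8, 0.6, 0], [0, 0, -0.54]],
    [0, [-0.8, 0.6, 0], [0, 0, -0.63]],
    [0, [-0.8, 0.6, 0], [0, 0, -0.69]],
    [0, [-0.8, 0.6, 0], [0, 0, -0.69]]
  ]
}}

```text
clock: 2.4
ee_pos: [586.1, -59.0, 332.8]
orientation: [-0.685, 0.728, 0.0, -0.0]
contact_force: [0.5, -0.2, 0.0]
gripper_width: 85.4
```

```bash
cat >> h.py <<'E'
from scipy.spatial.transform import Rotation as Ro
def st(target=None,n=1):
    from rig import get_state
    s=get_state(); R=Ro.from_quat(s["orientation"]).as_matrix()
    print("t",round(s["clock"],2),"q",s["q"].round(3),"ee",s["ee_pos"].round(2),"yawx",round(float(np.arctan2(R[1,0],R[0,0])),4),"F",s["contact_force"].round(2),"M",s["moment"].round(3),"w",round(s["gripper_width"],1),"tq6",round(s["joint_torque"][5],3))
    if target is not None: print("tool delta/200:",(R.T@(np.array(target)-s["ee_pos"])/200).round(4))
    return s
E
python3 - <<'E'
from h import *
st((595,-42,300))
from rig import *
f=grab_frame("scene"); np.savez("pics/s1.npz",**f)
cv2.imwrite("pics/s1.png",cv2.resize(f["frame"][120:280,220:400,::-1],None,fx=4,fy=4,interpolation=cv2.INTER_CUBIC))
E
```

```text
t 2.4 q [ 0.231  0.177 -0.055 -0.    -1.339 -0.292] ee [586.13 -59.01 332.84] yawx -1.6319 F [ 0.54 -0.15  0.01] M [ 0.028 -0.02   0.033] w 85.4 tq6 1.448
tool delta/200: [-0.0876 -0.0392  0.1642]
```

View pics/s1.png

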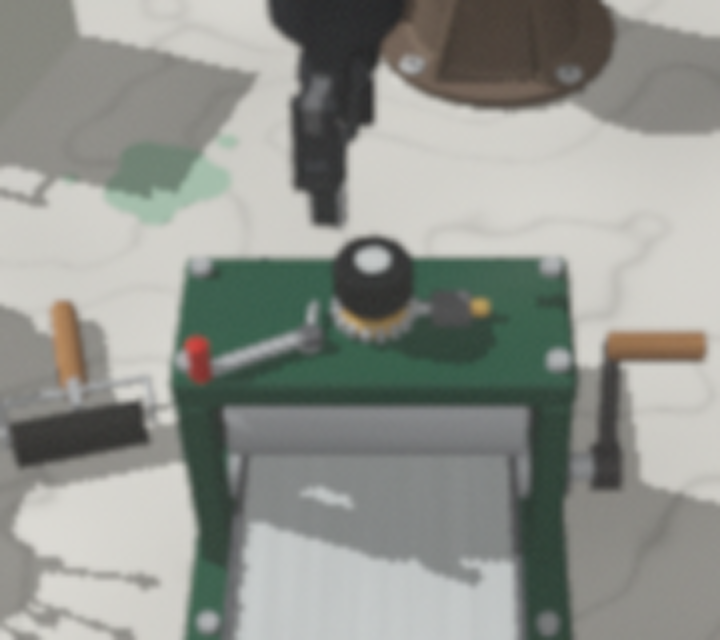

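>>> {"api": "move_arm", "payload": {
  "force": 60,
  "rows": [
    [0, [-0.088, -0.039, 0.05], [0, 0, 0]],
    [0, [-0.088, -0.039, 0.15], [0, 0, 0]],
    [0, [-0.088, -0.039, 0.25], [0, 0, 0]],
    [0, [-0.088, -0.039, 0.33], [0, 0, 0]],
    [0, [-0.088, -0.039, 0.4], [0, 0, 0]],
    [0, [-0.088, -0.039, 0.4], [0, 0, 0]],
    [0, [-0.088, -0.039, 0.4], [0, 0, 0]]
  ]
}}

```text
clock: 3.15
ee_pos: [595.4, -41.5, 253.4]
orientation: [-0.685, 0.729, -0.0, -0.0]
contact_force: [0.5, -0.5, -0.2]
gripper_width: 85.4
```

```bash
python3 - <<'E'
from h import *
from rig import *
f=grab_frame("scene")
cv2.imwrite("pics/s2.png",cv2.resize(f["frame"][120:280,220:400,::-1],None,fx=4,fy=4,interpolation=cv2.INTER_CUBIC))
st((595,-42,253))
E
```

```text
t 3.2 q [ 0.258  0.231 -0.166  0.    -1.173 -0.321] ee [595.6  -41.44 253.99] yawx -1.6334 F [-0.08  0.19  0.94] M [ 0.031 -0.021 -0.045] w 85.5 tq6 -0.018
tool delta/200: [0.003  0.0028 0.005 ]
```

View pics/s2.png

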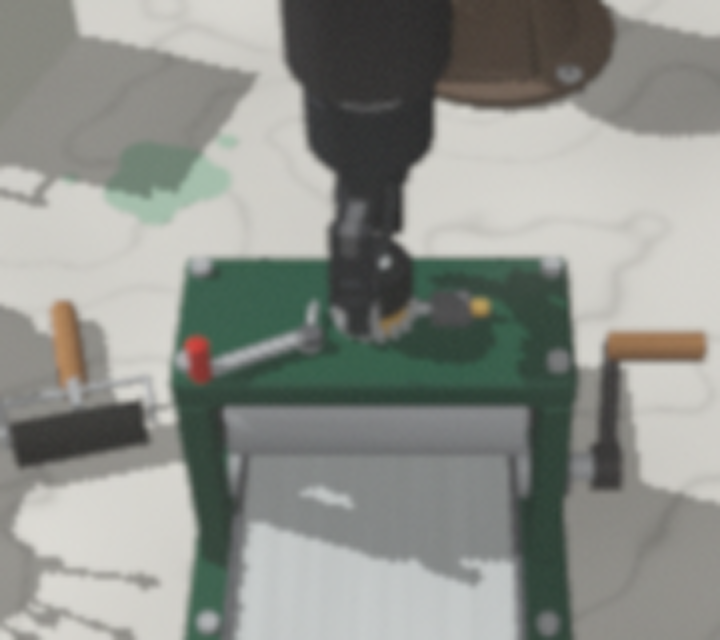

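```bash
python3 - <<'E'
from h import *
f=np.load("pics/scene0.npz")
for X in [(595.5,-41.5,250),(595.5,-41.5,262),(645.5,-44.6,235),(645.5,-44.6,250),(645.5,-44.6,270)]:
    p=proj(f,X); print(X,p[:2].round(1),"crop",((p[:2]-[220,120])*4).round(0))
E
```

```text
(595.5, -41.5, 250) [313.  188.4] crop [372. 273.]
(595.5, -41.5, 262) [312.9 184.9] crop [372. 260.]
(645.5, -44.6, 235) [309.4 207.1] crop [358. 348.]
(645.5, -44.6, 250) [309.2 202.8] crop [357. 331.]
(645.5, -44.6, 270) [309. 197.] crop [356. 308.]
```

>>> {"api": "move_arm", "payload": {
  "force": 60,
  "rows": [
    [1, [0, 0, 0], [0, 0, 0]],
    [1, [0, 0, 0], [0, 0, 0]],
    [1, [0, 0, 0], [0, 0, 0]],
    [1, [0, 0, 0], [0, 0, 0]],
    [1, [0, 0, 0], [0, 0, 0]],
    [1, [0, 0, 0], [0, 0, 0]],
    [1, [0, 0, 0], [0, 0, 0]],
    [1, [0, 0, 0], [0, 0, 0]]
  ]
}}

```text
clock: 4.0
ee_pos: [594.7, -41.5, 254.4]
orientation: [-0.685, 0.729, -0.0, 0.0]
contact_force: [-4.3, 1.6, 5.8]
gripper_width: 48.1
```

```bash
python3 -c "
from h import *
st()"
```

```text
t 4.0 q [ 0.258  0.229 -0.167 -0.    -1.174 -0.32 ] ee [594.68 -41.54 254.35] yawx -1.633 F [-4.31  1.63  5.82] M [ 0.454  1.416 -0.062] w 48.1 tq6 0.008
```

>>> {"api": "move_arm", "payload": {
  "rows": [
    [1, [0, 0, 0], [0, 0, 0.025]],
    [1, [0, 0, 0], [0, 0, 0.05]],
    [1, [0, 0, 0], [0, 0, 0.067]],
    [1, [0, 0, 0], [0, 0, 0.067]],
    [1, [0, 0, 0], [0, 0, 0.067]]
  ]
}}

```text
clock: 4.5
ee_pos: [594.8, -41.6, 254.4]
orientation: [-0.646, 0.764, -0.0, 0.0]
contact_force: [-4.0, 0.2, 6.4]
gripper_width: 48.2
```

```bash
python3 -c "
from h import *
st()"
```

```text
t 4.5 q [ 0.258  0.229 -0.167  0.    -1.174 -0.425] ee [594.82 -41.56 254.39] yawx -1.7381 F [-3.96  0.24  6.37] M [0.404 1.519 0.076] w 48.2 tq6 -0.117
```

>>> {"api": "move_arm", "payload": {
  "rows": [
    [1, [0, 0, 0], [0, 0, 0.05]],
    [1, [0, 0, 0], [0, 0, 0.1]],
    [1, [0, 0, 0], [0, 0, 0.15]],
    [1, [0, 0, 0], [0, 0, 0.183]],
    [1, [0, 0, 0], [0, 0, 0.183]],
    [1, [0, 0, 0], [0, 0, 0.183]]
  ]
}}

```text
clock: 5.1
ee_pos: [595.2, -41.7, 254.4]
orientation: [-0.53, 0.848, -0.0, 0.0]
contact_force: [-2.6, 0.4, 5.1]
gripper_width: 48.6
```

```bash
python3 -c "
from h import *
st()"
```

```text
t 5.1 q [ 0.258  0.23  -0.167  0.    -1.173 -0.712] ee [595.21 -41.66 254.38] yawx -2.0253 F [-2.63  0.43  5.13] M [ 0.135  0.972 -0.107] w 48.6 tq6 0.017
```

>>> {"api": "move_arm", "payload": {
  "rows": [
    [1, [0, 0, 0], [0, 0, 0.025]],
    [1, [0, 0, 0], [0, 0, 0.05]],
    [1, [0, 0, 0], [0, 0, 0.067]],
    [1, [0, 0, 0], [0, 0, 0.067]],
    [1, [0, 0, 0], [0, 0, 0.067]]
  ]
}}

```text
clock: 5.6
ee_pos: [595.3, -41.7, 254.4]
orientation: [-0.484, 0.875, -0.0, 0.0]
contact_force: [-1.3, 0.1, 5.0]
gripper_width: 48.6
```

```bash
python3 -c "
from h import *
st()"
```

```text
t 5.6 q [ 2.580e-01  2.300e-01 -1.670e-01  1.000e-03 -1.173e+00 -8.170e-01] ee [595.29 -41.7  254.36] yawx -2.1303 F [-1.34  0.09  5.03] M [-0.008  0.882  0.052] w 48.6 tq6 -0.124
```

>>> {"api": "move_arm", "payload": {
  "rows": [
    [1, [0, 0, 0], [0, 0, 0.05]],
    [1, [0, 0, 0], [0, 0, 0.1]],
    [1, [0, 0, 0], [0, 0, 0.15]],
    [1, [0, 0, 0], [0, 0, 0.183]],
    [1, [0, 0, 0], [0, 0, 0.183]],
    [1, [0, 0, 0], [0, 0, 0.183]]
  ]
}}

```text
clock: 6.2
ee_pos: [595.6, -41.9, 254.4]
orientation: [-0.355, 0.935, -0.001, 0.001]
contact_force: [-1.3, -1.2, 5.6]
gripper_width: 48.5
```

```bash
python3 -c "
from h import *
st()"
```

```text
t 6.2 q [ 2.570e-01  2.300e-01 -1.670e-01  1.000e-03 -1.173e+00 -1.104e+00] ee [595.59 -41.91 254.36] yawx -2.4166 F [-1.28 -1.2   5.59] M [-0.619  0.324 -0.079] w 48.5 tq6 -0.016
```

>>> {"api": "move_arm", "payload": {
  "rows": [
    [1, [0, 0, 0], [0, 0, 0.025]],
    [1, [0, 0, 0], [0, 0, 0.05]],
    [1, [0, 0, 0], [0, 0, 0.067]],
    [1, [0, 0, 0], [0, 0, 0.067]],
    [1, [0, 0, 0], [0, 0, 0.067]]
  ]
}}

```text
clock: 6.7
ee_pos: [595.7, -41.9, 254.4]
orientation: [-0.306, 0.952, -0.001, 0.001]
contact_force: [-0.5, -1.5, 5.1]
gripper_width: 48.4
```

```bash
python3 -c "
from h import *
st()"
```

```text
t 6.7 q [ 2.580e-01  2.300e-01 -1.670e-01  1.000e-03 -1.172e+00 -1.208e+00] ee [595.7  -41.86 254.36] yawx -2.5205 F [-0.54 -1.46  5.08] M [-0.727  0.24   0.524] w 48.4 tq6 -0.585
```

>>> {"api": "move_arm", "payload": {
  "rows": [
    [1, [0, 0, 0], [0, 0, -0.03]],
    [1, [0, 0, 0], [0, 0, -0.067]],
    [1, [0, 0, 0], [0, 0, -0.067]],
    [1, [0, 0, 0], [0, 0, -0.067]]
  ]
}}

```text
clock: 7.1
ee_pos: [595.6, -41.9, 254.4]
orientation: [-0.355, 0.935, -0.001, 0.001]
contact_force: [-0.6, -1.4, 5.5]
gripper_width: 48.5
```

```bash
python3 -c "
from h import *
st()"
```

```text
t 7.1 q [ 2.570e-01  2.300e-01 -1.670e-01  1.000e-03 -1.173e+00 -1.103e+00] ee [595.59 -41.91 254.38] yawx -2.4162 F [-0.64 -1.43  5.48] M [-0.648  0.379 -0.015] w 48.5 tq6 0.051
```

>>> {"api": "move_arm", "payload": {
  "rows": [
    [1, [0, 0, 0], [0, 0, -0.075]],
    [1, [0, 0, 0], [0, 0, -0.15]],
    [1, [0, 0, 0], [0, 0, -0.225]],
    [1, [0, 0, 0], [0, 0, -0.3]],
    [1, [0, 0, 0], [0, 0, -0.375]],
    [1, [0, 0, 0], [0, 0, -0.45]],
    [1, [0, 0, 0], [0, 0, -0.525]],
    [1, [0, 0, 0], [0, 0, -0.6]],
    [1, [0, 0, 0], [0, 0, -0.675]],
    [1, [0, 0, 0], [0, 0, -0.75]],
    [1, [0, 0, 0], [0, 0, -0.75]],
    [1, [0, 0, 0], [0, 0, -0.75]]
  ]
}}

```text
clock: 8.3
ee_pos: [594.2, -41.6, 254.3]
orientation: [0.814, -0.58, -0.0, 0.0]
contact_force: [-7.4, 1.1, 9.7]
gripper_width: 48.5
```

```bash
python3 -c "
from h import *
st()"
```

```text
t 8.3 q [ 0.258  0.229 -0.167 -0.    -1.175  0.075] ee [594.23 -41.57 254.32] yawx -1.2379 F [-7.44  1.08  9.71] M [ 0.495  2.447 -0.069] w 48.5 tq6 0.105
```

>>> {"api": "move_arm", "payload": {
  "rows": [
    [1, [0, 0, 0], [0, 0, -0.075]],
    [1, [0, 0, 0], [0, 0, -0.15]],
    [1, [0, 0, 0], [0, 0, -0.225]],
    [1, [0, 0, 0], [0, 0, -0.3]],
    [1, [0, 0, 0], [0, 0, -0.375]],
    [1, [0, 0, 0], [0, 0, -0.45]],
    [1, [0, 0, 0], [0, 0, -0.525]],
    [1, [0, 0, 0], [0, 0, -0.6]],
    [1, [0, 0, 0], [0, 0, -0.675]],
    [1, [0, 0, 0], [0, 0, -0.75]],
    [1, [0, 0, 0], [0, 0, -0.75]],
    [1, [0, 0, 0], [0, 0, -0.75]]
  ]
}}

```text
clock: 9.5
ee_pos: [593.3, -42.7, 254.3]
orientation: [1.0, -0.03, -0.001, 0.001]
contact_force: [-9.6, -2.2, 11.6]
gripper_width: 48.4
```

```bash
python3 -c "
from h import *
st()"
```

```text
t 9.5 q [ 2.570e-01  2.290e-01 -1.680e-01  1.000e-03 -1.177e+00  1.253e+00] ee [593.33 -42.67 254.31] yawx -0.0603 F [-9.56 -2.2  11.63] M [-0.899  3.463  0.043] w 48.4 tq6 0.095
```

>>> {"api": "move_arm", "payload": {
  "rows": [
    [0, [0, 0, 0], [0, 0, 0]],
    [0, [0, 0, 0], [0, 0, 0]],
    [0, [0, 0, 0], [0, 0, 0]],
    [0, [0, 0, 0], [0, 0, 0]],
    [0, [0, 0, 0], [0, 0, 0]],
    [0, [0, 0, 0], [0, 0, 0]]
  ]
}}

```text
clock: 10.1
ee_pos: [595.2, -41.4, 253.2]
orientation: [1.0, -0.031, 0.0, -0.0]
contact_force: [-0.2, 1.0, -0.1]
gripper_width: 85.4
```

```bash
python3 -c "
from h import *
st()"
```

```text
t 10.1 q [ 0.258  0.231 -0.168 -0.    -1.172  1.251] ee [595.21 -41.38 253.24] yawx -0.0619 F [-0.23  0.95 -0.09] M [-0.046  0.019  0.009] w 85.4 tq6 0.004
```

>>> {"api": "move_arm", "payload": {
  "rows": [
    [0, [0, 0, -0.15], [0, 0, 0]],
    [0, [0, 0, -0.3], [0, 0, 0]],
    [0, [0, 0, -0.4], [0, 0, 0]],
    [0.5, [0.17, 0.15, -0.4], [0, 0, -0.05]],
    [1, [0.34, 0.3, -0.4], [0, 0, -0.1]],
    [1, [0.52, 0.466, -0.4], [0, 0, -0.1]],
    [1, [0.52, 0.466, -0.4], [0, 0, -0.1]],
    [1, [0.52, 0.466, -0.4], [0, 0, -0.1]],
    [1, [0.52, 0.466, -0.4], [0, 0, -0.1]],
    [1, [0.52, 0.466, -0.4], [0, 0, -0.1]]
  ]
}}

```text
clock: 11.1
ee_pos: [692.7, -140.2, 334.2]
orientation: [0.999, 0.048, 0.001, 0.0]
contact_force: [-0.9, -0.2, -0.1]
gripper_width: 0.0
```

```bash
python3 - <<'E'
from h import *
from rig import *
f=grab_frame("scene")
cv2.imwrite("pics/s3.png",cv2.resize(f["frame"][120:280,220:400,::-1],None,fx=4,fy=4,interpolation=cv2.INTER_CUBIC))
st((693,-141,250))
E
```

```text
t 11.15 q [ 0.075  0.378  0.221  0.    -1.413  1.592] ee [ 692.73 -140.14  334.38] yawx 0.096 F [-0.38 -0.8  -0.25] M [-0.018  0.022 -0.047] w -0.0 tq6 -0.004
tool delta/200: [4.000e-04 4.400e-03 4.219e-01]
```

View pics/s3.png

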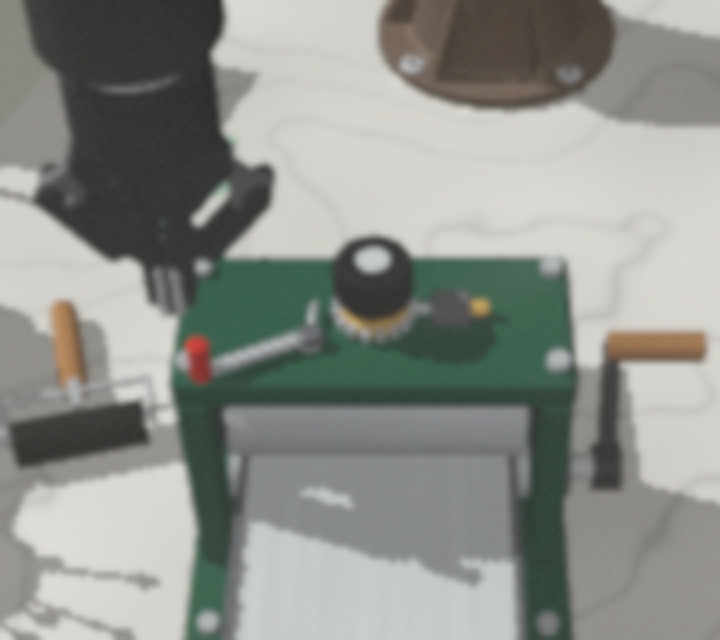

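>>> {"api": "move_arm", "payload": {
  "rows": [
    [1, [0, 0, 0.15], [0, 0, 0]],
    [1, [0, 0, 0.3], [0, 0, 0]],
    [1, [0, 0, 0.42], [0, 0, 0]],
    [1, [0, 0, 0.42], [0, 0, 0]],
    [1, [-0.04, 0.01, 0.42], [0, 0, 0]],
    [1, [-0.08, 0.01, 0.42], [0, 0, 0]],
    [1, [-0.12, 0.01, 0.42], [0, 0, 0]],
    [1, [-0.12, 0.01, 0.42], [0, 0, 0]]
  ]
}}

```text
clock: 11.95
ee_pos: [668.6, -145.5, 251.3]
orientation: [0.999, 0.047, 0.001, -0.0]
contact_force: [0.6, 0.1, -0.1]
gripper_width: 0.0
```

```bash
python3 - <<'E'
from h import *
from rig import *
f=grab_frame("scene")
cv2.imwrite("pics/s4.png",cv2.resize(f["frame"][120:280,220:400,::-1],None,fx=4,fy=4,interpolation=cv2.INTER_CUBIC))
st()
E
```

```text
t 12.0 q [ 0.07   0.375  0.03  -0.    -1.225  1.596] ee [ 668.98 -145.35  250.85] yawx 0.0948 F [-0.1  -0.07 -0.45] M [-0.015  0.043 -0.017] w 0.1 tq6 0.003
```

View pics/s4.png

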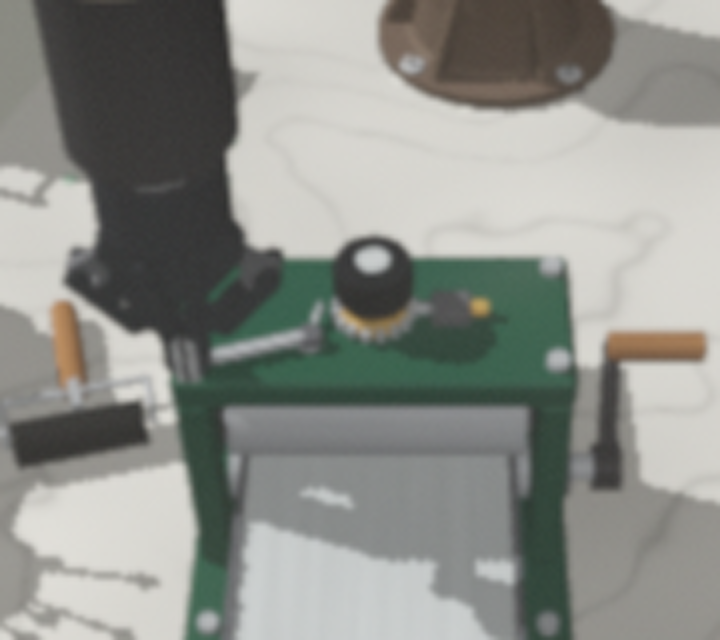

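>>> {"api": "move_arm", "payload": {
  "rows": [
    [1, [-0.03, 0, 0], [0, 0, 0]],
    [1, [-0.06, 0.01, 0], [0, 0, 0]],
    [1, [-0.09, 0.01, 0], [0, 0, 0]],
    [1, [-0.09, 0.01, 0], [0, 0, 0]],
    [1, [-0.1, 0.01, 0], [0, 0, 0]],
    [1, [-0.1, 0.01, 0], [0, 0, 0]]
  ]
}}

```text
clock: 12.6
ee_pos: [649.4, -149.1, 249.2]
orientation: [0.999, 0.047, -0.0, -0.0]
contact_force: [-0.3, 0.1, 0.2]
gripper_width: -0.0
```

```bash
python3 -c "
from h import *
st()"
```

```text
t 12.6 q [ 0.066  0.347 -0.014 -0.    -1.21   1.6  ] ee [ 649.45 -149.1   249.18] yawx 0.0949 F [-0.27  0.1   0.23] M [0.043 0.008 0.039] w -0.0 tq6 0.002
```

>>> {"api": "move_arm", "payload": {
  "rows": [
    [1, [-0.01, 0, 0], [0, 0, 0]],
    [1, [-0.02, 0, 0], [0, 0, 0]],
    [1, [-0.02, 0, 0], [0, 0, 0]]
  ]
}}

```text
clock: 12.9
ee_pos: [647.0, -149.4, 249.4]
orientation: [0.999, 0.048, 0.001, 0.0]
contact_force: [5.6, -0.5, -2.0]
gripper_width: -0.2
```

>>> {"api": "move_arm", "payload": {
  "rows": [
    [1, [-0.005, 0, 0], [0, 0, 0]],
    [1, [-0.01, 0, 0], [0, 0, 0]],
    [1, [-0.01, 0, 0], [0, 0, 0]]
  ]
}}

```text
clock: 13.2
ee_pos: [646.8, -149.3, 249.6]
orientation: [0.999, 0.048, 0.003, 0.0]
contact_force: [11.5, -0.3, -4.5]
gripper_width: -0.3
```

>>> {"api": "move_arm", "payload": {
  "rows": [
    [1, [0, 0, 0], [0, 0, 0]],
    [1, [0, 0, 0], [0, 0, 0]],
    [1, [0.05, 0, 0], [0, 0, 0]],
    [1, [0.15, 0, 0], [0, 0, 0]],
    [1, [0.15, 0, -0.2], [0, 0, 0]],
    [1, [0.15, 0, -0.4], [0, 0, 0]],
    [1, [0.15, 0.2, -0.6], [0, 0, 0]],
    [1, [0.15, 0.4, -0.6], [0, 0, 0]],
    [1, [0.15, 0.6, -0.6], [0, 0, 0]],
    [1, [0.15, 0.6, -0.6], [0, 0, 0]]
  ]
}}

```text
clock: 14.2
ee_pos: [684.4, -270.6, 368.1]
orientation: [0.999, 0.045, -0.001, -0.0]
contact_force: [0.8, 0.3, -1.4]
gripper_width: -0.5
```

```bash
python3 - <<'E'
from h import *
from rig import *
for n,(a,b,c,d) in {"scene":(120,280,220,400),"top":(120,260,265,445)}.items():
    f=grab_frame(n); np.savez(f"pics/{n}5.npz",**f)
    cv2.imwrite(f"pics/{n}5.png",cv2.resize(f["frame"][a:b,c:d,::-1],None,fx=4,fy=4,interpolation=cv2.INTER_CUBIC))
    if n=="scene":
        hsv=cv2.cvtColor(f["frame"],cv2.COLOR_RGB2HSV); w=np.zeros(hsv.shape[:2],bool); w[175:225,260:368]=1
        r=w&((hsv[...,0]<8)|(hsv[...,0]>172))&(hsv[...,1]>140)&(hsv[...,2]>80); ys,xs=np.nonzero(r)
        p=ray(f,xs.mean(),ys.mean(),233); e=p[:2]-[595.2,-41.8]; a=.096
        print(len(xs),p,"press",np.cos(a)*e[0]+np.sin(a)*e[1],-np.sin(a)*e[0]+np.cos(a)*e[1])
st()
E
```

```text
36 [ 628.46011042 -151.57599647  233.        ] press 22.584649512271355 -112.45860551206218
t 14.3 q [-0.108  0.424  0.364 -0.    -1.514  1.772] ee [ 684.57 -267.35  368.12] yawx 0.0929 F [-0.05 -0.26  0.04] M [ 0.044 -0.012  0.011] w -0.2 tq6 0.1
```

View pics/scene5.png

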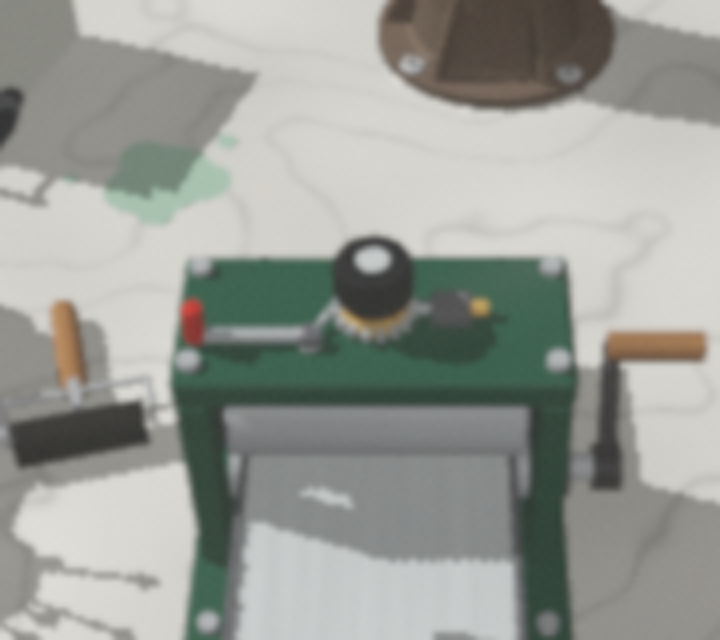

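View pics/top5.png

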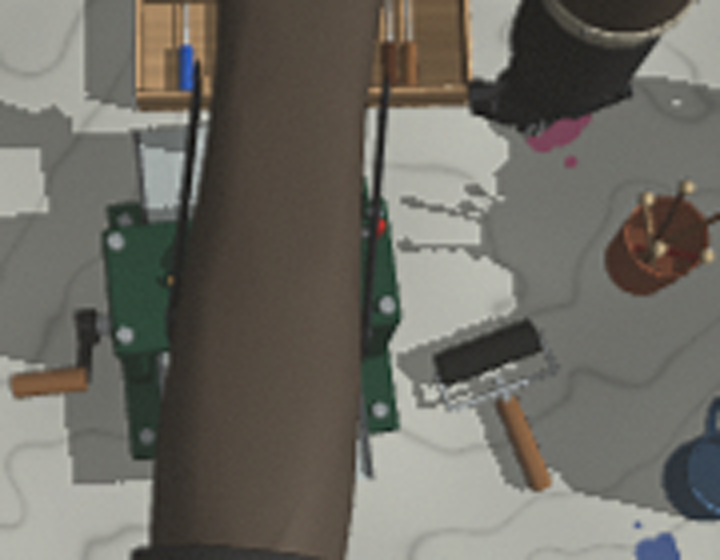

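The scene view shows the red handle at about crop (192,322). That is press (22.6, -112.5), against (24, -112) for locked, and the nose is in the wheel. The brayer and pot look undisturbed and the arm is clear.

```bash
python3 -c "
from rig import *
print(hand_in())"
```

```text
the job is handed in; nothing more can be done
None
```

I set the roller six clicks above touch, locked the lever fully home, and handed the job in; the hand-in gave no verdict.

- **Finding touch:** I gripped the knob at 60 N and turned it clockwise one click at a time, testing 6° past each click. The torque was about 0.12 N m after the first two. After the second click down it rose to 0.58 N m, as expected 0.1 rad into the stop, well below the 0.25 rad forcing limit.
- **Backing off:** I returned to click zero, where the torque was near zero. I then turned the knob back 135.0° (measured 2.356 rad, six clicks) and let go with only about 0.1 N m of residual torque.
- **Locking:** I pushed the lever handle clockwise with closed fingers until it met its stop, at up to 11.5 N. After I let go, the camera put the handle at press (22.6, -112.5) mm, against (24, -112) mm for locked.
- **At the end:** the arm was clear of the press, contact force was about zero, and 14.3 s had passed.

**Not checked:** the six clicks rest on torque and angle readings, because the cameras cannot resolve 0.6 mm. In the last pictures the brayer, brush pot and mug looked undisturbed. The pig, bottle and ink tin were out of frame in those cropped views, and the zinc plate was hidden, but the arm's path did not go near any of them.

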